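# Draw the packing strip out from under the insert cases

## Task

The flat aluminium packing strip is trapped under the stack of two insert cases on the small raised shelf. Draw it out endways through the gap between the shelf's two upright lugs, without touching the cases and leaving them stacked and standing on the shelf where they are, then set it down (do not drop it) flat on the black rubber mat, wholly on the mat. Leave the other things alone.

Things in the scene. Friction and masses are not known exactly. Their poses are not given: they have to be found in the camera images.
- strip: flat bare aluminium strip, 190 (own x) x 45 (own y) x 6 mm thick, about 140 g; origin at the centre of its underside. At the start its +x end lies under the lower case, its top carrying the whole stack, and its -x end sticks out level past the shelf's front edge by about 95 mm, 30 mm above the table, with free air under it
- strip_outer (a point): middle of the strip's -x end, at its underside: the end that sticks out at the start
- strip_tail (a point): middle of the strip's +x end, at its underside: the end under the cases at the start, 75 to 90 mm behind the lugs
- rack: fixed raised shelf, pale green with a bare steel top 30 mm above the table; origin on the table. In its own frame the top spans x -70 (front edge) to +90 mm and y -75 to +75 mm. The strip is drawn out along its -x, which takes up to about 10 N; meanwhile the cases ride forward onto the lugs, then sink 6 mm to the shelf
- gap (a point): middle of the gap between two fixed upright steel lugs at the shelf's front (rack x -60 to -56 mm, y 32 to 56 mm to either side, 24 mm high), at the height of the shelf top. The 64 mm gap lets the strip through but the lugs stop the cases, which start 1 to 5 mm behind them
- case_low: lower case of the stack, resting on the strip: flat box of carbide inserts: grey base, clear plastic lid with small inserts showing, 90 (own x) x 110 (own y) x 30 mm high; origin at the centre of its underside; x roughly along the strip
- case_top: upper case of the stack, loose on the lower one: flat box of carbide inserts: grey base, clear plastic lid with small inserts showing, 90 (own x) x 110 (own y) x 30 mm high; origin at the centre of its underside
- mat: fixed black rubber mat lying on the table, 250 (own x) x 130 (own y) x 4 mm thick; origin at the centre of its underside
- case_spare: bystander, standing by itself: flat box of carbide inserts: grey base, clear plastic lid with small inserts showing, 90 (own x) x 110 (own y) x 30 mm high; origin at the centre of its underside
- boring_head: bystander: chrome boring head, a stepped round body 60 mm across standing upright with its shank up, 95 mm tall; origin at the centre of its underside
- arbor: bystander: aluminium arbor lying down, 110 mm long along its own x, up to 42 mm across; origin below its middle, on the table
- spanner: bystander: brass spanner lying flat, 170 mm long along its own x; origin near its middle, on the table
Things that resemble listed ones, but are neither listed nor needed, are in the scene too. What is meant by the strip is not blue, purple or turquoise, and is the smaller of those in its own colour.

How it is judged:
On the way:
1. the strip is drawn clear of the stack, past the lugs, and the two cases have settled on the shelf (x of strip_tail in the frame of rack below -0.055 m and z of case_low in the frame of rack below 0.034 m and angle between case_low's own z axis and vertical below 0.06 rad), for 0.2 s.
At the end, for the whole second after the job is handed in: Strip at rest flat on the mat (within 0.05 rad), the middles of both ends within 125 mm of the mat centre lengthwise and 60 mm across. Lower case flat on the shelf within 20 mm of its start, upper one flat on it within 25 mm of its start, both at rest (x of strip_outer in the frame of mat between -0.125 and 0.125 m and y of strip_outer in the frame of mat between -0.06 and 0.06 m and z of each of strip_outer, strip_tail in the frame of mat below 0.01 m and x of strip_tail in the frame of mat between -0.125 and 0.125 m and y of strip_tail in the frame of mat between -0.06 and 0.06 m and angle between each of strip, case_low, case_top's own z axis and vertical below 0.05 rad and linear speed of each of strip, case_low, case_top below 0.02 m/s and distance of case_low from where it was at the start of the episode below 0.02 m and distance of case_top from where it was at the start of the episode below 0.025 m and z of case_low in the frame of rack between 0.026 and 0.034 m and z of case_top in the frame of case_low above 0.026 m); the robot touches nothing.
It fails at once if a case of the stack is shoved: the lower moves more than 25 mm or the upper more than 30 mm (distance of case_low from where it was at the start of the episode above 0.025 m or distance of case_top from where it was at the start of the episode above 0.03 m).
It fails at once if a case of the stack is tipped by more than 0.3 rad (angle between any of case_low, case_top's own z axis and vertical above 0.3 rad).
It fails at once if the robot touches a case of the stack with more than 3 N (contact force between any of the fingers, the arm and case_low above 3 N or contact force between any of the fingers, the arm and case_top above 3 N).
It fails at once if the strip is dropped: let go over the mat with its middle more than 25 mm above the mat's underside (horizontal distance between strip and mat below 0.1 m and z of strip in the frame of mat above 0.025 m and contact force between the fingers and strip below 0.05 N).
It fails at once if another thing is moved more than 30 mm (distance of any of case_spare, boring_head, arbor, spanner from where it was at the start of the episode above 0.03 m).
It also fails if it takes over 50 s, if anything falls off the work surface, if the arm or the gripper's body presses on something with over 40 N, if the wrist force passes 120 N, or if a joint passes its speed limit or range.

## Robot

A 6-joint arm with a two-finger parallel gripper is mounted at the origin on the work surface. World frame = base frame: x ahead of the robot, y to its left, z up, the work surface at z = 0. Lengths are in m, angles in rad, forces in N, time in s.
With the tool pointing down it reaches from about 0.35 to 0.95 m from the base axis. Payload 17.4 kg.
Tool frame: the origin (TCP) lies between the finger pads; the fingertips stand 17 mm ahead of it and the grasp point (between the pads) lies 2 mm behind it; z points along the fingers, y is the direction in which the jaws open and shut (so a half turn about z gives the same grasp; the last joint's range is limited). The gripper opens to 93 mm and grips with 3 to 60 N. Pads are 15 mm wide; open, the fingers measure 128 mm over their backs; the gripper's body (75 mm by 188 mm) begins 65 mm behind the grasp point.
Start: joints at [-1.346, 0.116, 1.442, -0, 1.584, -0.038], TCP at [0.175, -0.652, 0.236] pointing down, gripper open.
Joint ranges: [-2.83, 2.83], [-0.83, 2.19], [0.07, 2.5], [-1.14, 4.28], [0.01, 3], [-2.97, 2.97]. Speed limits (rad/s): [1.89, 1.89, 2.22, 3.14, 3.14, 3.14].

## Interface

Orientations are given as a unit quaternion [w, x, y, z].
In Python, from workcell import ctrl gives the robot as it stands.
- The arm moves only by the tool carry_out, never from a script. Its argument "steps" is a list that holds one entry, the list of rows, each a list of 4 numbers: the shift along the tool's x, y, z in m, then the turn about the tool's z in rad. In form: [[[dx, dy, dz, yaw], ...]]. A call has 1 to 12 rows; each row shifts and turns the pose as measured when the row begins, along the tool's axes as they then stand; what a row does not reach is not made up. A row lasts 1/10 s, in which the tool goes at most 50 mm and 8.59 degrees, less where a joint would pass 70% of its speed; a pose out of reach is approached as far as the arm can. A call with a gripper value outside its range is refused whole. "fingers" is the opening, from 0 (shut) to 1 (fully open), set as the call begins (left out, the last holds). The fingers move at their own pace and stop on an object; "force" is the grip in N (left out, the last holds). Time passes only in rows, so rows that do not move let the fingers close. It gives the time, the measured TCP pose, the force and the opening at its end, in the units of the state.
- ctrl.get_state(): the state, without advancing time (a new reading comes with each control period).
- ctrl.grab_frame(name): name is "side" or "top" or "wrist"; returns the picture (480x640x3 uint8, red, green, blue); there is no depth.
- ctrl.camera_params(name): a dict with "fov_y" (degrees; the focal length in pixels is half the picture's height over the tangent of half this angle, whatever the lens; pixels are square), "cx", "cy" (the principal point, pixels), "R" (3x3) and "t" (3): a world point X has camera coordinates R X + t. Camera axes: x right, y down, z forward; pixel columns grow to the right and rows downward; lengths in m; the calibration is good to about 2 mm. The wrist camera is an equidistant fisheye: a pixel r from the principal point sees the ray r / f radians off the axis. A picture is of the moment at which its call begins: read the wrist's pose just before it. camera_params takes no time and is no camera call; for the wrist camera it gives the pose at the moment of the call.
- ctrl.hand_in(): hands the job in, once; it reports no verdict.
Trained networks look in the newest picture that a camera, given by its name, has taken for a name from the list of things; names that differ only in an ending like _2 or _b are one class to them, and where a whole thing is asked for, a point or a joint stands for the part that bears it (a point fixed in the world has none). Each returns a list of dicts, best first, with "conf" (0 to 1); they miss things now and then, are a little off and sometimes report something else, mostly with a low value. They report only what shows in the picture. A call takes as long as a camera call. They do not tell look-alikes from the thing itself.
- ctrl.masks_of(camera, name): "region" (480x640 bool, what is visible of it) and "bbox" ([left, top, right, bottom] in pixels, round what is visible of it).
- ctrl.tip_of(camera, name): "centre" ([column, row] in pixels: a listed point, or the origin of a listed thing).
The state is a dict: "clock": time; "joint_pos": joint angles; "joint_velocities": joint speeds; "effort": joint torques, N m; "tool_pos": TCP position; "eef_rot": TCP orientation; "force": force on the tool from outside, world axes, zero at the start; "wrist_torque": the same for the moment, N m; "gripper_width": opening from 0.0 (shut) to 1.0 (fully open).
Only numpy, scipy, OpenCV 4.12 (cv2) and the standard library are available. Lean on these libraries where they do the work, as an engineer would, in place of code of your own. Each camera call takes 0.05 s, during which the arm holds its last target.

## Working session

There is one attempt and no reset: what is moved stays moved. The work goes in short steps, Python scripts to look and compute and a tool call to move; the robot and the scene stay as the last step left them, time stands still between calls to the robot, and variables do not carry over. Pictures are saved under pics/ and viewed, and the job is handed in when it is done.

Besides the shell and the picture viewer there is one more tool, called after ">>>" as name([rows], argument=value, ...), one row to a line, values as JSON. carry_out: Moves the arm, as the interface text tells. Its arguments: {"type":"object","properties":{"steps":{"type":"array"},"fingers":{"type":"number"},"force":{"type":"number"}},"required":["steps"]}

```bash
mkdir -p pics; ls
python3 - <<'E'
from workcell import ctrl
import cv2
s=ctrl.get_state(); print(s)
for n in ("top","side","wrist"):
    im=ctrl.grab_frame(n); cv2.imwrite(f"pics/{n}0.png",im[:,:,::-1])
    p=ctrl.camera_params(n); print(n,p)
E
```

```text
pics
{'clock': 0.0, 'joint_pos': array([-1.34581592e+00,  1.16495741e-01,  1.44229876e+00,  3.68781889e-05,
        1.58401792e+00, -3.77407766e-02]), 'joint_velocities': array([-0.00010211,  0.00066054,  0.00061798,  0.00052625, -0.00012921,
       -0.00018939]), 'effort': array([-1.86498459e-03, -7.21264744e+01, -6.22608662e+01,  7.78972032e-02,
        2.38174084e-02, -8.33302238e-05]), 'tool_pos': array([ 0.17529898, -0.65163136,  0.2348778 ]), 'eef_rot': array([-6.08936319e-04,  9.91384382e-01,  1.30983340e-01, -3.86569217e-05]), 'force': array([0.38263284, 0.44026908, 0.35075941]), 'wrist_torque': array([ 0.0249892 , -0.05015948, -0.04124311]), 'gripper_width': 0.9988384209906377}
top {'fov_y': 42.18866278333307, 'cx': 330.713888367863, 'cy': 231.42325852055257, 'R': array([[-0.00553825, -0.99997223, -0.00498652],
       [-0.99350008,  0.00606923, -0.11366953],
       [ 0.11369663,  0.00432458, -0.9935061 ]]), 't': array([0.03684617, 0.53457538, 1.58740373])}
side {'fov_y': 45.14279794517704, 'cx': 326.2792062146816, 'cy': 245.80812556636604, 'R': array([[-0.89523878, -0.44550128,  0.00872592],
       [-0.2325302 ,  0.45038732, -0.86202144],
       [ 0.38010161, -0.77374406, -0.50679669]]), 't': array([0.49683869, 0.16371533, 1.20695263])}
wrist {'fov_y': 65.70646984690485, 'cx': 316.26281413447225, 'cy': 239.09792680834173, 'R': array([[ 2.59010992e-01, -9.65874076e-01, -7.58183921e-04],
       [-9.29833687e-01, -2.49558596e-01,  2.70425260e-01],
       [-2.61385960e-01, -6.93381300e-02, -9.62740673e-01]]), 't': array([-0.67480208, -0.02975311,  0.39122077])}
```

View pics/top0.png

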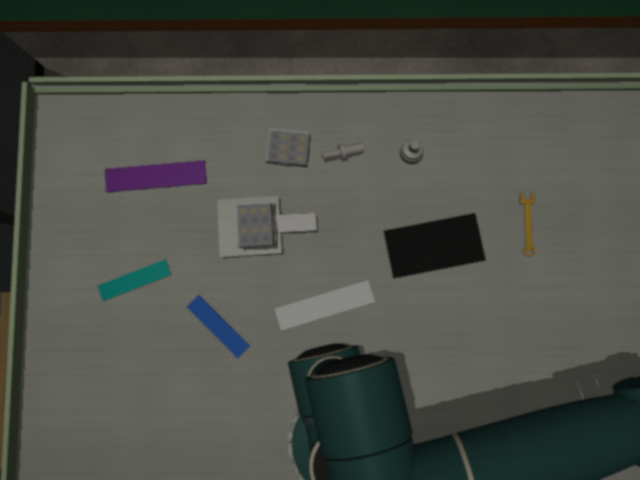

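View pics/side0.png

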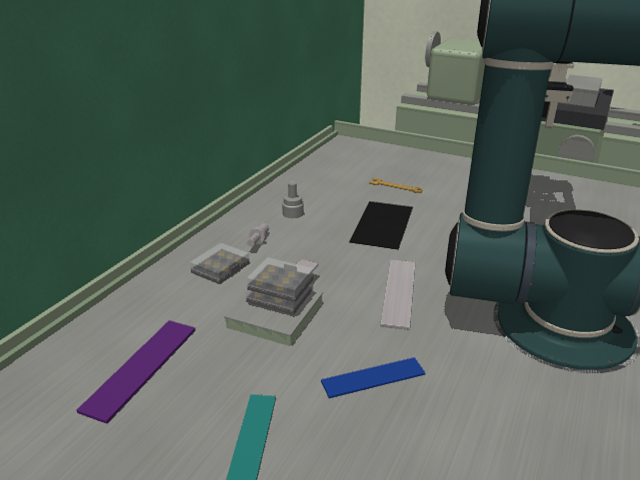

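```bash
cat > h.py <<'E'
import numpy as np, cv2
from workcell import ctrl
def ray(p,name,uv):
    f=240/np.tan(np.radians(p['fov_y'])/2)
    d=(np.array(uv,float)-[p['cx'],p['cy']])/f
    if name=='wrist':
        th=np.hypot(*d); k=np.sin(th)/th if th>1e-9 else 1
        c=np.array([d[0]*k,d[1]*k,np.cos(th)])
    else: c=np.array([d[0],d[1],1])
    R=np.array(p['R']); return -R.T@p['t'], R.T@c
def onz(p,name,uv,z):
    o,d=ray(p,name,uv); return o+d*(z-o[2])/d[2]
def proj(p,name,X):
    f=240/np.tan(np.radians(p['fov_y'])/2)
    c=np.array(p['R'])@X+p['t']
    if name=='wrist':
        r=np.hypot(c[0],c[1]); th=np.arctan2(r,c[2]); d=c[:2]/r*th
    else: d=c[:2]/c[2]
    return d*f+[p['cx'],p['cy']]
def rect(m,p,name,z):
    c,_=cv2.findContours(m.astype(np.uint8),cv2.RETR_EXTERNAL,cv2.CHAIN_APPROX_NONE)
    c=max(c,key=cv2.contourArea)[:,0]
    w=np.array([onz(p,name,q,z)[:2] for q in c])*1000
    return cv2.minAreaRect(w.astype(np.float32))
E
python3 - <<'E'
from h import *
n='top'; ctrl.grab_frame(n); p=ctrl.camera_params(n)
for nm,z in (('strip',.036),('mat',.004),('rack',.03)):
    for d in ctrl.masks_of(n,nm)[:4]:
        r=rect(d['region'],p,n,z); print(nm,round(d['conf'],2),d['bbox'],r,cv2.boxPoints(r).round().tolist())
for nm,z in (('strip_outer',.03),('gap',.03),('mat',0),('rack',0),('case_top',.066),('case_low',.036)):
    for d in ctrl.tip_of(n,nm)[:3]: print(nm,round(d['conf'],2),d['centre'],onz(p,n,d['centre'],z).round(4))
E
```

```text
strip 0.98 [105.4, 161.3, 202.3, 193.9] ((683.6008911132812, 495.2732849121094), (63.49766159057617, 261.44769287109375), 4.6466450691223145) [[641.0, 623.0], [663.0, 362.0], [726.0, 368.0], [705.0, 628.0]]
strip 0.81 [188.2, 296.0, 246.5, 361.5] ((292.23699951171875, 325.3711242675781), (186.77642822265625, 44.56996536254883), 45.54105758666992) [[211.0, 274.0], [243.0, 243.0], [374.0, 376.0], [342.0, 408.0]]
strip 0.8 [271.9, 213.6, 316.6, 230.9] ((558.6366577148438, 128.98419189453125), (45.676300048828125, 110.9059066772461), 2.6050219535827637) [[533.0, 183.0], [538.0, 73.0], [584.0, 75.0], [579.0, 185.0]]
strip 0.8 [276.0, 279.9, 376.9, 330.9] ((346.65179443359375, 50.93602752685547), (63.278194427490234, 253.15074157714844), 16.554841995239258) [[280.0, 163.0], [352.0, -79.0], [413.0, -61.0], [341.0, 181.0]]
rack 0.57 [219.9, 194.4, 281.3, 258.0] ((548.9795532226562, 247.41453552246094), (153.4657745361328, 161.0748291015625), 3.498500108718872) [[467.0, 323.0], [477.0, 162.0], [630.0, 172.0], [621.0, 332.0]]
strip_outer 0.82 [315.5, 217.7] [0.5711 0.0732 0.03  ]
strip_outer 0.73 [99.3, 295.0] [0.3736 0.6308 0.03  ]
strip_outer 0.7 [203.4, 169.4] [0.7013 0.3682 0.03  ]
gap 0.81 [275.9, 224.5] [0.5539 0.1765 0.03  ]
gap 0.22 [340.6, 153.2] [0.7425 0.0065 0.03  ]
mat 0.94 [434.9, 242.7] [ 0.5066 -0.2413  0.    ]
rack 0.27 [316.7, 220.1] [0.5688 0.0709 0.    ]
case_top 0.63 [258.7, 229.2] [0.5375 0.2169 0.066 ]
case_low 0.27 [290.9, 149.0] [0.7532 0.1373 0.036 ]
```

View pics/wrist0.png

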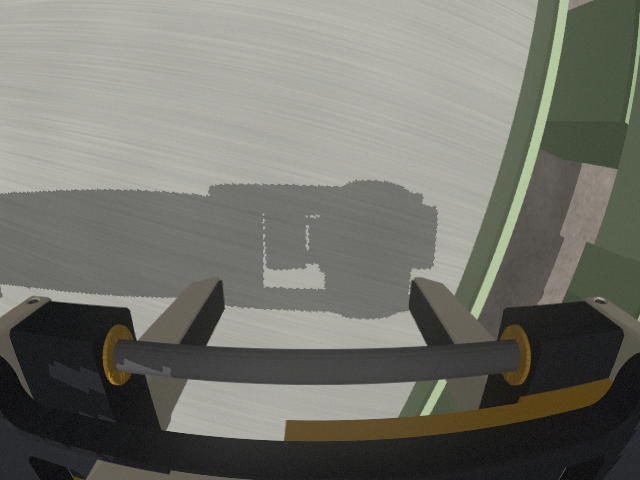

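```bash
cat >> h.py <<'E'
def pose():
    s=ctrl.get_state(); q=s['eef_rot']
    from scipy.spatial.transform import Rotation as Ro
    R=Ro.from_quat([q[1],q[2],q[3],q[0]]).as_matrix()
    return s,np.array(s['tool_pos']),R,np.arctan2(R[1,0],R[0,0])
def plan(X,h,step=.045,ystep=.14):
    s,P,R,h0=pose(); dh=(h-h0+np.pi)%(2*np.pi)-np.pi
    D=np.array(X)-P; n=int(np.ceil(max(np.linalg.norm(D)/step,abs(dh)/ystep,1)))
    print('from',P.round(4),'h',round(np.degrees(h0),2),'n',n)
    nr=int(np.ceil(abs(dh)/ystep)) if abs(dh)>1e-4 else 0
    hh=h0; rows=[]
    for i in range(n):
        d=D/n; c,sn=np.cos(hh),np.sin(hh)
        y=-dh/nr if i<nr else 0
        rows.append([round(float(c*d[0]+sn*d[1]),4),round(float(sn*d[0]-c*d[1]),4),round(float(-d[2]),4),round(float(y),3)])
        hh-=y
    print(rows)
E
python3 - <<'E'
from h import *
im=ctrl.grab_frame('top'); p=ctrl.camera_params('top')
m=(im.max(2)<45); m[:200]=0;m[285:]=0;m[:,:375]=0;m[:,495:]=0
r=rect(m,p,'top',.004); print(r,cv2.boxPoints(r).round().tolist())
plan([.565,.08,.24],np.radians(93))
E
```

```text
((499.7823486328125, -238.2010498046875), (125.64910888671875, 245.18698120117188), 10.702225685119629) [[415.0, -129.0], [461.0, -370.0], [584.0, -347.0], [539.0, -106.0]]
from [ 0.1754 -0.6518  0.2357] h 15.06 n 19
[[0.0298, -0.0319, -0.0002, -0.136], [0.0339, -0.0275, -0.0002, -0.136], [0.0373, -0.0227, -0.0002, -0.136], [0.04, -0.0174, -0.0002, -0.136], [0.042, -0.0118, -0.0002, -0.136], [0.0432, -0.006, -0.0002, -0.136], [0.0436, -0.0001, -0.0002, -0.136], [0.0432, 0.0058, -0.0002, -0.136], [0.0421, 0.0116, -0.0002, -0.136], [0.0401, 0.0172, -0.0002, -0.136], [0.0374, 0.0225, -0.0002, 0.0], [0.0374, 0.0225, -0.0002, 0.0], [0.0374, 0.0225, -0.0002, 0.0], [0.0374, 0.0225, -0.0002, 0.0], [0.0374, 0.0225, -0.0002, 0.0], [0.0374, 0.0225, -0.0002, 0.0], [0.0374, 0.0225, -0.0002, 0.0], [0.0374, 0.0225, -0.0002, 0.0], [0.0374, 0.0225, -0.0002, 0.0]]
```

>>> carry_out([
  [[0.03,-0.032,0,-0.136],[0.034,-0.0275,0,-0.136],[0.037,-0.023,0,-0.136],[0.04,-0.0175,0,-0.136],[0.042,-0.012,0,-0.136],[0.043,-0.006,0,-0.136],[0.0435,0,0,-0.136],[0.043,0.006,0,-0.136],[0.042,0.0115,0,-0.136],[0.04,0.017,0,-0.136],[0.0375,0.0225,0,0],[0.0375,0.0225,0,0]],
])

```text
clock: 1.9
tool_pos: [0.4134, -0.1696, 0.2353]
eef_rot: [0.002, 0.67, 0.742, 0.001]
force: [2.0, 0.0, 0.4]
gripper_width: 1.001
```

Run:
```python
from h import *
plan([.565,.08,.24],np.radians(93))
```

```text
from [ 0.4134 -0.1696  0.2353] h 95.85 n 7
[[0.0333, 0.0252, -0.0007, 0.05], [0.0345, 0.0235, -0.0007, 0.0], [0.0345, 0.0235, -0.0007, 0.0], [0.0345, 0.0235, -0.0007, 0.0], [0.0345, 0.0235, -0.0007, 0.0], [0.0345, 0.0235, -0.0007, 0.0], [0.0345, 0.0235, -0.0007, 0.0]]
```

>>> carry_out([
  [[0.033,0.025,0,0.05],[0.0345,0.0235,0,0],[0.0345,0.0235,0,0],[0.0345,0.0235,0,0],[0.0345,0.0235,0,0],[0.0345,0.0235,0,0],[0.0345,0.0235,0,0],[0,0,0,0]],
])

```text
clock: 2.7
tool_pos: [0.5701, 0.0966, 0.2374]
eef_rot: [0.004, 0.687, 0.726, 0.002]
force: [-0.6, -0.9, -0.4]
gripper_width: 1.0
```

Run:
```python
from h import *
n='wrist'
p=ctrl.camera_params(n); im=ctrl.grab_frame(n); cv2.imwrite('pics/w1.png',im[:,:,::-1])
s,P,R,h=pose(); print(P,np.degrees(h),R[:,2])
for nm,z in (('strip',.036),('rack',.03)):
    for d in ctrl.masks_of(n,nm)[:3]:
        r=rect(d['region'],p,n,z); print(nm,round(d['conf'],2),d['bbox'],r,cv2.boxPoints(r).round().tolist())
for nm,z in (('strip_outer',.03),('gap',.03)):
    for d in ctrl.tip_of(n,nm)[:3]: print(nm,round(d['conf'],2),d['centre'],onz(p,n,d['centre'],z).round(4))
```

```text
[0.56935617 0.0950727  0.23755595] 93.1415739044143 [ 0.00820613 -0.00226347 -0.99996377]
strip 0.96 [36.0, 0.0, 120.0, 83.8] ((299.209716796875, 293.71142578125), (116.05294036865234, 46.31892395019531), 45.06468200683594) [[242.0, 269.0], [275.0, 236.0], [357.0, 318.0], [324.0, 351.0]]
strip 0.75 [74.2, 132.8, 172.2, 338.0] ((367.45086669921875, 62.62983703613281), (61.37582778930664, 231.6680908203125), 16.497026443481445) [[305.0, 165.0], [371.0, -57.0], [430.0, -40.0], [364.0, 182.0]]
strip 0.59 [285.4, 129.6, 332.3, 245.2] ((564.3038940429688, 126.77813720703125), (44.70838165283203, 108.6541748046875), 2.362839698791504) [[540.0, 180.0], [544.0, 72.0], [589.0, 73.0], [584.0, 182.0]]
rack 0.95 [233.1, 0.7, 385.8, 142.5] ((556.937744140625, 239.71728515625), (149.84242248535156, 147.02529907226562), 3.4652621746063232) [[478.0, 309.0], [487.0, 162.0], [636.0, 171.0], [627.0, 318.0]]
strip_outer 0.97 [306.2, 236.3] [0.5646 0.0737 0.03  ]
strip_outer 0.74 [164.0, 332.5] [ 0.4035 -0.051   0.03  ]
gap 0.59 [308.3, 239.2] [0.5668 0.0708 0.03  ]
```

View pics/w1.png

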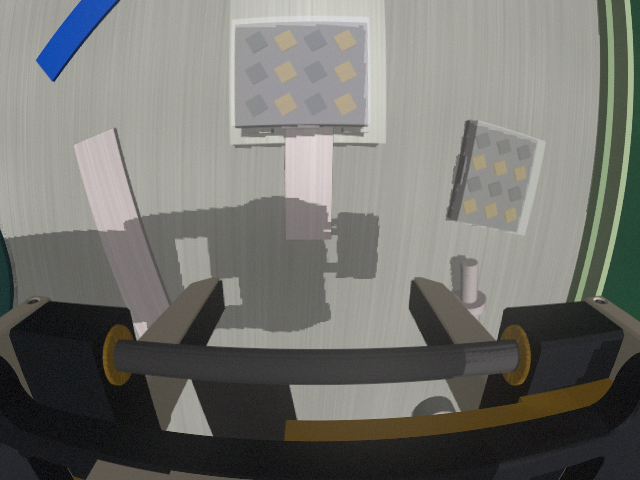

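Run:
```python
from h import *
plan([.564,.125,.11],np.radians(92.5),step=.03)
```

```text
from [0.5685 0.0922 0.2384] h 92.93 n 5
[[0.0066, -0.0006, 0.0257, 0.008], [0.0066, -0.0006, 0.0257, 0.0], [0.0066, -0.0006, 0.0257, 0.0], [0.0066, -0.0006, 0.0257, 0.0], [0.0066, -0.0006, 0.0257, 0.0]]
```

>>> carry_out([
  [[0.0066,-0.0006,0.0257,0.008],[0.0066,-0.0006,0.0257,0],[0.0066,-0.0006,0.0257,0],[0.0066,-0.0006,0.0257,0],[0.0066,-0.0006,0.0257,0],[0,0,0,0],[0,0,0,0]],
])

```text
clock: 3.65
tool_pos: [0.5647, 0.1179, 0.1103]
eef_rot: [0.007, 0.695, 0.719, 0.005]
force: [-0.8, -0.5, 0.4]
gripper_width: 1.002
```

Run:
```python
from h import *
n='wrist'
p=ctrl.camera_params(n); im=ctrl.grab_frame(n); cv2.imwrite('pics/w2.png',im[:,:,::-1])
s,P,R,h=pose(); print(P,np.degrees(h),R[:,2])
for nm,z in (('strip',.036),('rack',.03)):
    for d in ctrl.masks_of(n,nm)[:3]:
        r=rect(d['region'],p,n,z); print(nm,round(d['conf'],2),d['bbox'],r,cv2.boxPoints(r).round().tolist())
for y in (.08,.12,.16):
  # tool axis plane projection
  print(proj(p,n,[P[0],y,.036]))
```

```text
[0.56473779 0.11789468 0.11034175] 91.86754489288361 [ 0.01712405 -0.00230083 -0.99985073]
strip 0.86 [273.6, 161.4, 349.1, 323.5] ((564.278564453125, 125.48242950439453), (45.2439079284668, 105.23418426513672), 2.0014607906341553) [[540.0, 177.0], [544.0, 72.0], [589.0, 74.0], [585.0, 179.0]]
strip 0.83 [1.2, 163.4, 100.4, 304.6] ((360.7945861816406, 121.76704406738281), (59.848941802978516, 114.79458618164062), 16.264293670654297) [[316.0, 168.0], [348.0, 58.0], [406.0, 75.0], [373.0, 185.0]]
rack 0.94 [191.3, 0.7, 424.4, 185.1] ((608.2421264648438, 228.13565063476562), (50.62930679321289, 118.45304870605469), 2.61993145942688) [[580.0, 286.0], [586.0, 168.0], [636.0, 170.0], [631.0, 288.0]]
rack 0.35 [170.5, 0.0, 418.9, 168.1] ((549.7156372070312, 230.29537963867188), (155.83848571777344, 114.5256118774414), 1.1680048704147339) [[471.0, 286.0], [473.0, 171.0], [629.0, 175.0], [626.0, 289.0]]
[310.42884751 311.16840764]
[312.1007516  254.61858719]
[314.02467737 191.81149846]
```

View pics/w2.png

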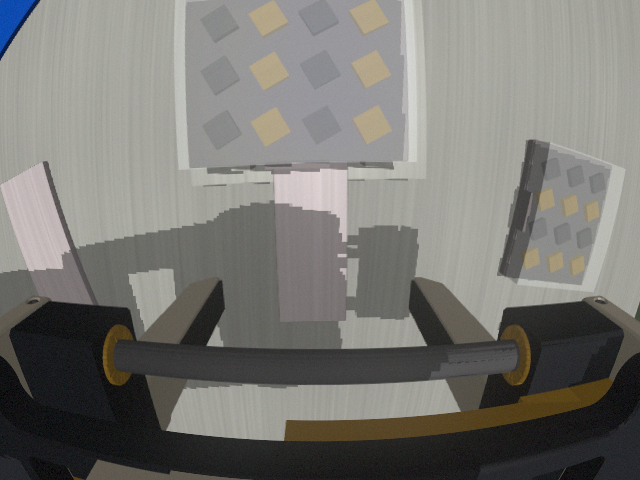

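>>> carry_out([
  [[0.003,0,0.012,-0.007],[0.003,0,0.012,0],[0.003,0,0.012,0],[0.001,0,0.01,0],[0,0,0.008,0],[0,0,0,0],[0,0,0,0]],
])

```text
clock: 4.5
tool_pos: [0.5663, 0.1288, 0.0533]
eef_rot: [0.008, 0.693, 0.721, 0.006]
force: [0.3, -0.5, -0.1]
gripper_width: 1.0
```

Run:
```python
from h import *
n='wrist'
s,P,R,h=pose(); print(P,np.degrees(h),R[:,2],s['force'])
p=ctrl.camera_params(n); im=ctrl.grab_frame(n); cv2.imwrite('pics/w3.png',im[:,:,::-1])
for nm,z in (('strip',.036),):
    for d in ctrl.masks_of(n,nm)[:3]:
        r=rect(d['region'],p,n,z); print(nm,round(d['conf'],2),d['bbox'],r,cv2.boxPoints(r).round().tolist())
im=ctrl.grab_frame('side'); cv2.imwrite('pics/s3.png',cv2.resize(im[220:360,200:420,::-1],None,fx=3.5,fy=3.5))
```

```text
[0.56633091 0.12875098 0.05325863] 92.30722422370705 [ 0.01965442 -0.00190623 -0.99980502] [ 0.28681652 -0.48268352 -0.11345325]
strip 0.89 [0.0, 185.7, 38.4, 314.6] ((386.82940673828125, 136.0301971435547), (91.77363586425781, 37.169044494628906), 73.91458129882812) [[356.0, 97.0], [392.0, 87.0], [417.0, 175.0], [382.0, 185.0]]
strip 0.76 [259.8, 212.8, 355.4, 353.2] ((563.72216796875, 133.45193481445312), (45.13151931762695, 72.0850830078125), 2.5041821002960205) [[540.0, 168.0], [543.0, 96.0], [588.0, 98.0], [585.0, 170.0]]
strip 0.33 [161.5, 212.7, 448.1, 223.8] ((607.444091796875, 170.9910888671875), (45.49931716918945, 1.882749319076538), 2.6899938583374023) [[585.0, 171.0], [585.0, 169.0], [630.0, 171.0], [630.0, 173.0]]
```

View pics/w3.png

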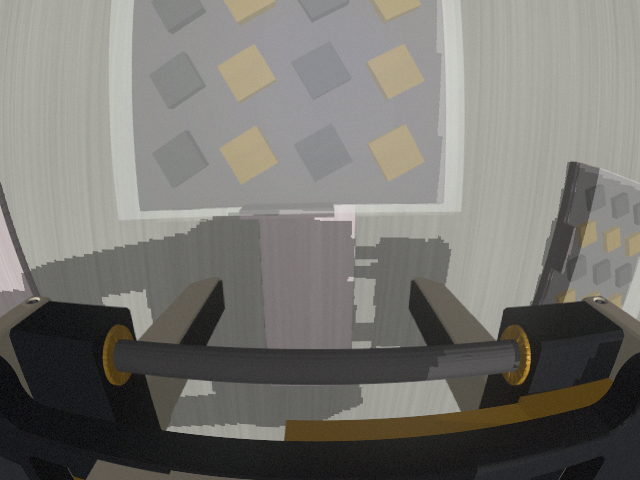

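View pics/s3.png

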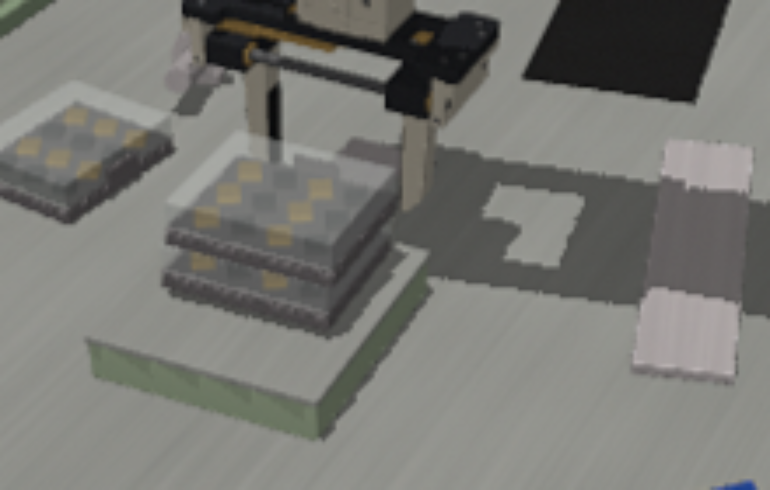

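>>> carry_out([
  [[0,-0.0013,0.003,0],[0,-0.0012,0.0025,0],[0,0,0,0]],
])

```text
clock: 4.95
tool_pos: [0.5644, 0.1286, 0.0488]
eef_rot: [0.008, 0.693, 0.721, 0.007]
force: [-0.3, -0.5, -0.1]
gripper_width: 0.999
```

>>> carry_out([
  [[0,0,0,0],[0,0,0,0],[0,0,0,0],[0,0,0,0],[0,0,0,0],[0,0,0,0],[0,0,0,0],[0,0,0,0]],
], fingers=0.4, force=40)

```text
clock: 5.75
tool_pos: [0.5644, 0.1285, 0.0491]
eef_rot: [0.009, 0.693, 0.721, 0.007]
force: [-0.1, 0.1, 0.9]
gripper_width: 0.47
```

>>> carry_out([
  [[0,0,0,0],[0,0,0,0],[0,0,0,0],[0,0,0,0]],
], fingers=0.2, force=45)

```text
clock: 6.15
tool_pos: [0.5644, 0.1285, 0.0491]
eef_rot: [0.009, 0.693, 0.721, 0.007]
force: [-0.8, -0.7, 0.1]
gripper_width: 0.469
```

Run:
```python
from h import *
s,P,R,h=pose(); print(P,np.degrees(h),R[:,2],s['force'],s['wrist_torque'],s['gripper_width'])
im=ctrl.grab_frame('wrist'); cv2.imwrite('pics/w4.png',im[:,:,::-1])
im=ctrl.grab_frame('side'); cv2.imwrite('pics/s4.png',cv2.resize(im[220:360,200:420,::-1],None,fx=3.5,fy=3.5))
```

```text
[0.56438328 0.12846629 0.04910581] 92.31099255406026 [ 0.02206692 -0.00171536 -0.99975502] [-0.83119627 -0.74903354  0.09256294] [-0.12406924  0.01156784  0.21024145] 0.46946265070836096
```

View pics/w4.png

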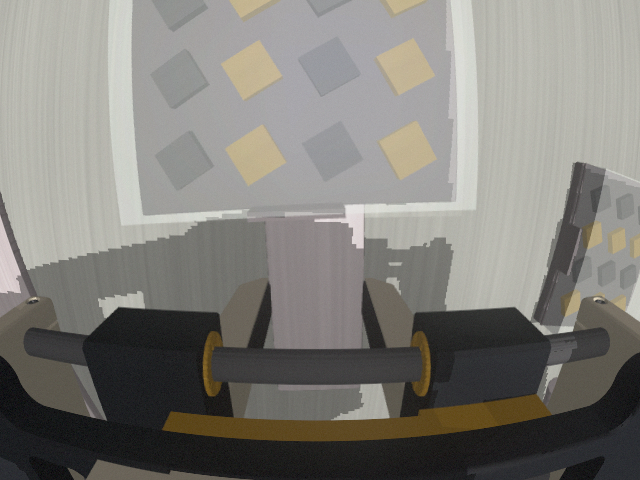

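View pics/s4.png

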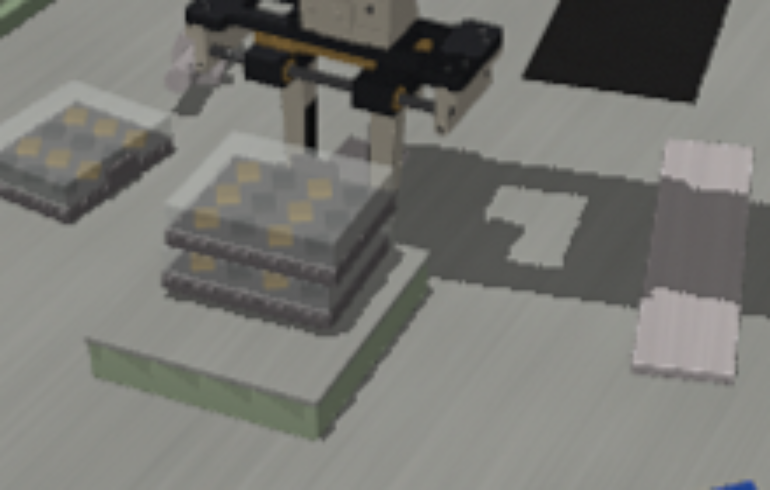

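>>> carry_out([
  [[-0.003,0,0,0],[-0.004,0,0,0],[-0.005,0,0,0],[-0.005,0,0,0],[-0.005,0,0,0],[-0.005,0,0,0],[0,0,0,0]],
])

```text
clock: 6.95
tool_pos: [0.5654, 0.1054, 0.0491]
eef_rot: [0.005, 0.693, 0.721, 0.011]
force: [0.1, -3.1, 0.6]
gripper_width: 0.474
```

Run:
```python
from h import *
s,P,R,h=pose(); print(P,np.degrees(h),R[:,2],s['force'],s['wrist_torque'],s['gripper_width'])
im=ctrl.grab_frame('wrist'); cv2.imwrite('pics/w5.png',im[:,:,::-1])
```

```text
[0.56543746 0.10543317 0.04910824] 92.33370341107671 [ 0.02278311  0.00983213 -0.99969208] [ 0.05355609 -3.05730443  0.59486827] [-0.70841762  0.01597926  0.03090771] 0.47350032618434645
```

View pics/w5.png

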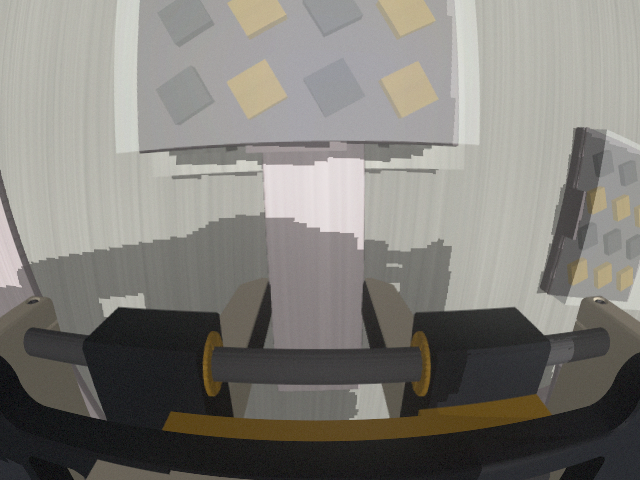

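>>> carry_out([
  [[-0.008,0,0,0],[-0.008,0,0,0],[-0.008,0,0,0],[-0.008,0,0,0],[0,0,0,0]],
])

```text
clock: 7.5
tool_pos: [0.5667, 0.0778, 0.0491]
eef_rot: [0.001, 0.692, 0.722, 0.015]
force: [0.2, -3.0, -1.4]
gripper_width: 0.473
```

Run:
```python
from h import *
s,P,R,h=pose(); print(P,np.degrees(h),R[:,2],s['force'],s['wrist_torque'],s['gripper_width'])
im=ctrl.grab_frame('wrist'); cv2.imwrite('pics/w6.png',im[:,:,::-1])
```

```text
[0.56668325 0.07782964 0.04911417] 92.39386494875659 [ 0.02319533  0.0206577  -0.9995175 ] [ 0.17128395 -3.00259925 -1.42577607] [-0.73581746 -0.10372381 -0.00973866] 0.4734740544199847
```

View pics/w6.png

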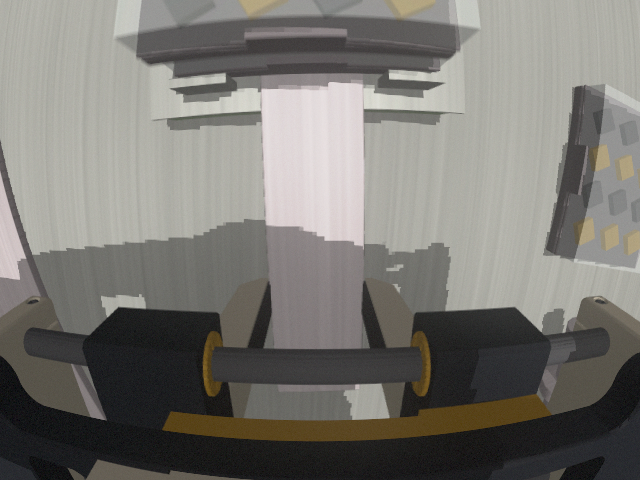

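>>> carry_out([
  [[-0.009,0,0,0],[-0.009,0,0,0],[-0.009,0,0,0],[-0.009,0,0,0],[0,0,0,0]],
])

```text
clock: 8.05
tool_pos: [0.5681, 0.0384, 0.048]
eef_rot: [0.002, 0.692, 0.722, 0.015]
force: [0.4, 0.7, -1.0]
gripper_width: 0.471
```

Run:
```python
from h import *
s,P,R,h=pose(); print(P,np.degrees(h),R[:,2],s['force'],s['wrist_torque'],s['gripper_width'])
im=ctrl.grab_frame('wrist'); cv2.imwrite('pics/w7.png',im[:,:,::-1])
```

```text
[0.56809608 0.03839479 0.047955  ] 92.38876453700523 [ 0.0227229   0.01912802 -0.9995588 ] [ 0.43102635  0.69275525 -0.98507543] [-0.10763679 -0.08440627 -0.01460028] 0.47060985881893164
```

View pics/w7.png

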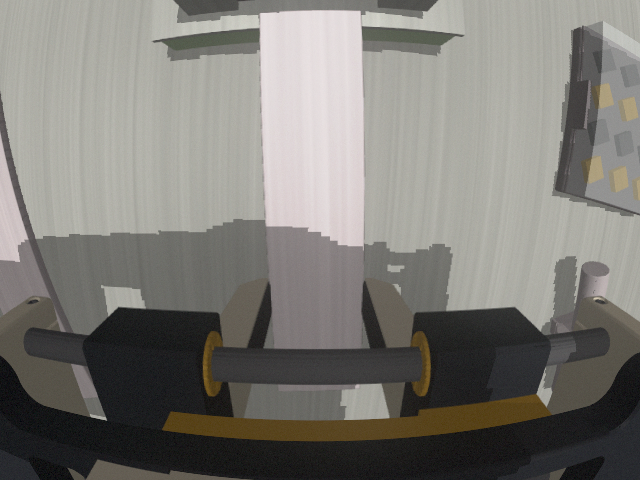

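>>> carry_out([
  [[-0.01,0,0,0],[-0.01,0,0,0],[-0.01,0,0,0],[-0.01,0,0,0],[0,0,0,0],[0,0,0,0]],
])

```text
clock: 8.7
tool_pos: [0.5699, -0.0052, 0.0471]
eef_rot: [0.002, 0.692, 0.721, 0.015]
force: [-0.5, 0.8, -1.0]
gripper_width: 0.472
```

Run:
```python
from h import *
s,P,R,h=pose(); print(P,np.degrees(h),R[:,2],s['force'],s['wrist_torque'],s['gripper_width'])
im=ctrl.grab_frame('wrist'); cv2.imwrite('pics/w8.png',im[:,:,::-1])
im=ctrl.grab_frame('side'); cv2.imwrite('pics/s8.png',cv2.resize(im[200:360,200:420,::-1],None,fx=3.5,fy=3.5))
```

```text
[ 0.56987886 -0.00515031  0.04711957] 92.363050770694 [ 0.02267867  0.01898296 -0.99956257] [-0.46151906  0.82879112 -1.01170988] [-0.16615742 -0.08918411  0.0093797 ] 0.47170764740862114
```

View pics/w8.png

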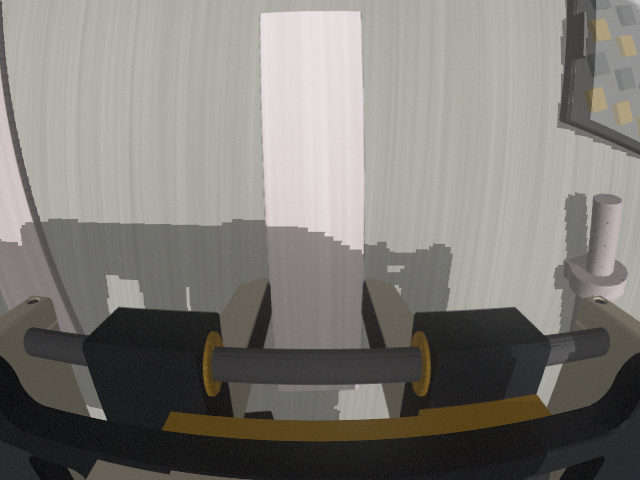

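View pics/s8.png

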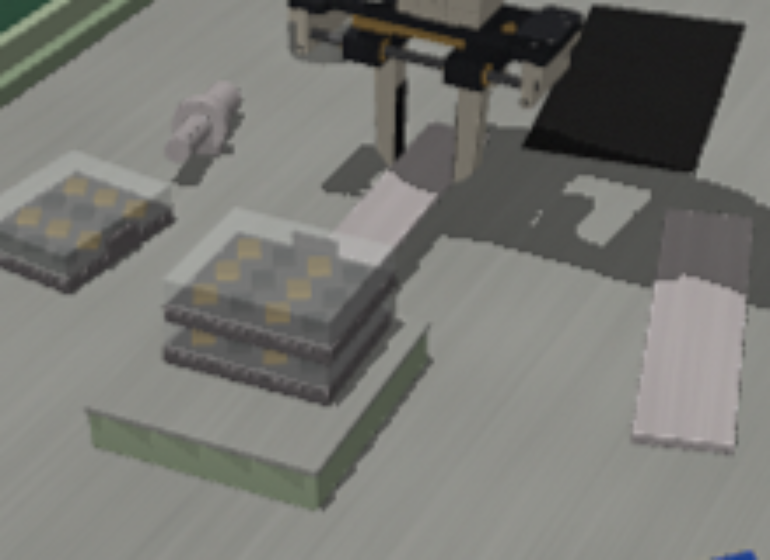

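Run:
```python
from h import *
n='wrist'; s,P,R,h=pose(); p=ctrl.camera_params(n)
for z in (.030,.036,.042):
  a=onz(p,n,(260,12),z);b=onz(p,n,(360,12),z); print(z,np.linalg.norm(a-b), R.T@((a+b)/2-P))
  a=onz(p,n,(275,389),z);b=onz(p,n,(355,389),z); print('  outer',np.linalg.norm(a-b), R.T@((a+b)/2-P))
plan([.510,-.278,.065],np.radians(100.3),step=.035)
```

```text
0.03 0.04540998277307972 [ 0.13507061 -0.00129502  0.01955368]
  outer 0.04465269546577631 [-0.05799255  0.00071405  0.01612007]
0.036 0.04378357656123307 [ 0.13293508 -0.00120152  0.01351475]
  outer 0.043053412293964845 [-0.05321332  0.00073559  0.01020411]
0.042 0.04215717034938642 [ 0.13079955 -0.00110802  0.00747581]
  outer 0.04145412912215327 [-0.04843408  0.00075713  0.00428816]
from [ 0.5699 -0.0048  0.0471] h 92.39 n 9
[[-0.0301, -0.0079, -0.002, -0.138], [-0.0287, -0.012, -0.002, 0.0], [-0.0287, -0.012, -0.002, 0.0], [-0.0287, -0.012, -0.002, 0.0], [-0.0287, -0.012, -0.002, 0.0], [-0.0287, -0.012, -0.002, 0.0], [-0.0287, -0.012, -0.002, 0.0], [-0.0287, -0.012, -0.002, 0.0], [-0.0287, -0.012, -0.002, 0.0]]
```

>>> carry_out([
  [[0,0,-0.008,0],[-0.01,-0.003,-0.008,-0.02],[-0.02,-0.007,-0.002,-0.03],[-0.029,-0.011,0,-0.03],[-0.029,-0.011,0,-0.03],[-0.029,-0.011,0,-0.028],[-0.029,-0.012,0,0],[-0.029,-0.012,0,0],[-0.029,-0.012,0,0],[-0.02,-0.008,0,0],[-0.01,-0.004,0,0],[0,0,0,0]],
])

```text
clock: 10.0
tool_pos: [0.5144, -0.2552, 0.0676]
eef_rot: [0.005, 0.636, 0.772, 0.016]
force: [-0.5, 0.3, -2.1]
gripper_width: 0.47
```

Run:
```python
from h import *
s,P,R,h=pose(); print(P,np.degrees(h),R[:,2],s['force'],s['wrist_torque'],s['gripper_width'])
plan([.510,-.278,.06],np.radians(100.3),step=.03)
im=ctrl.grab_frame('wrist'); cv2.imwrite('pics/w9.png',im[:,:,::-1])
im=ctrl.grab_frame('top'); cv2.imwrite('pics/t9.png',cv2.resize(im[100:340,200:520,::-1],None,fx=2.4,fy=2.4))
```

```text
[ 0.51441795 -0.25522163  0.06760327] 101.06614104305858 [ 0.02877312  0.01765121 -0.99943011] [-0.52561783  0.34889355 -2.08839633] [-0.1301645  -0.09974837  0.00525043] 0.4703497945710022
from [ 0.5144 -0.2552  0.0676] h 101.07 n 1
[[-0.0215, -0.0087, 0.0076, 0.013]]
```

View pics/w9.png

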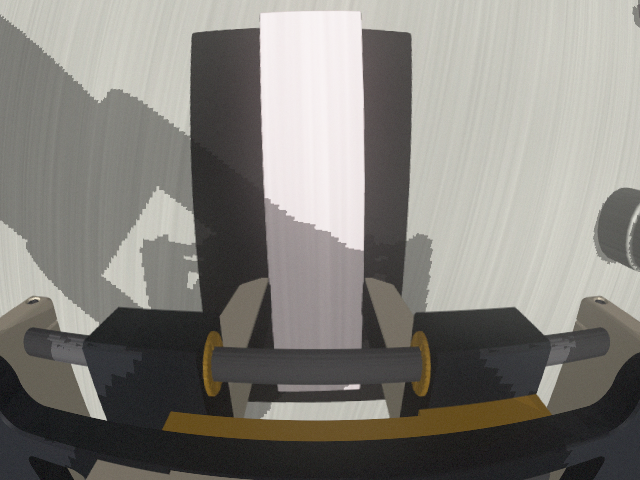

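View pics/t9.png

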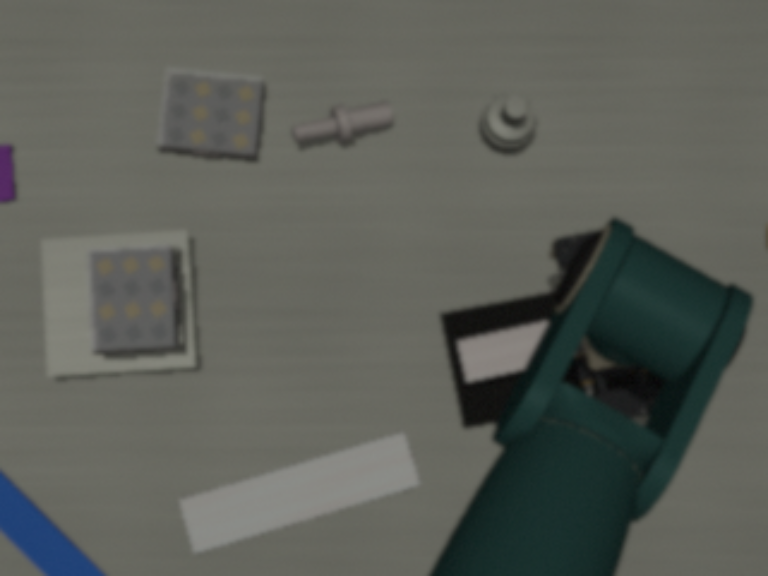

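Run:
```python
from h import *
n='wrist'; s,P,R,h=pose(); p=ctrl.camera_params(n)
a=onz(p,n,(192,34),.004);b=onz(p,n,(411,34),.004);c=onz(p,n,(250,401),.004)
u=np.array([np.cos(h),np.sin(h),0]);w=np.array([np.sin(h),-np.cos(h),0])
for q in (a,b,c,(a+b)/2): print(q.round(4),(q-P)@u,(q-P)@w)
print(np.linalg.norm(a-b))
d=b-a; print('mat heading',np.degrees(np.arctan2(d[1],d[0]))+90)
```

```text
[ 0.4196 -0.129   0.004 ] 0.1409901149137779 -0.06911153000673817
[ 0.5458 -0.105   0.004 ] 0.14012952270624132 0.05927311038916248
[ 0.4909 -0.3668  0.004 ] -0.10605589905868192 -0.0451248119993888
[ 0.4827 -0.117   0.004 ] 0.14055981881000962 -0.004919209808787837
0.12838752473870815
mat heading 100.74441605889169
```

>>> carry_out([
  [[-0.012,-0.003,0.006,0],[-0.012,-0.002,0.008,0],[0,0,0.01,0],[0,0,0.006,0],[0,0,0.004,0],[0,0,0,0],[0,0,0,0]],
])

```text
clock: 10.8
tool_pos: [0.516, -0.2767, 0.0288]
eef_rot: [0.004, 0.634, 0.773, 0.016]
force: [-0.1, 0.7, -2.1]
gripper_width: 0.481
```

Run:
```python
from h import *
s,P,R,h=pose(); print(P,np.degrees(h),R[:,2],s['force'],s['wrist_torque'],s['gripper_width'])
im=ctrl.grab_frame('wrist'); cv2.imwrite('pics/w10.png',im[:,:,::-1])
im=ctrl.grab_frame('side'); cv2.imwrite('pics/s10.png',cv2.resize(im[120:300,280:500,::-1],None,fx=3.3,fy=3.3))
```

```text
[ 0.51597474 -0.27670804  0.02876526] 101.31612007070055 [ 0.0271286   0.0195553  -0.99944066] [-0.14309496  0.65604889 -2.06517331] [-0.12887273 -0.05279182  0.0282138 ] 0.4809863048573128
```

View pics/w10.png

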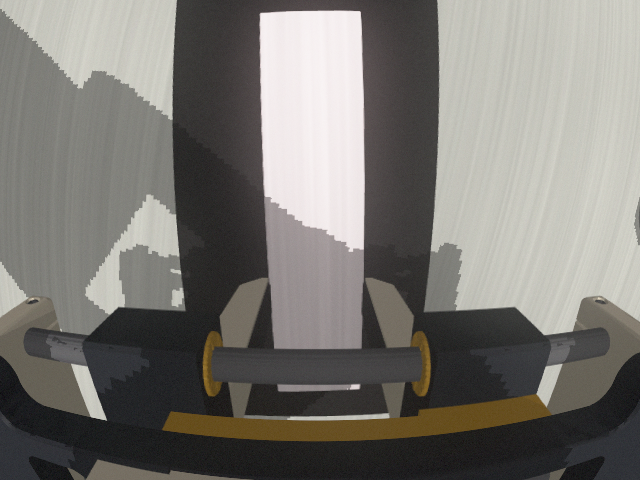

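View pics/s10.png

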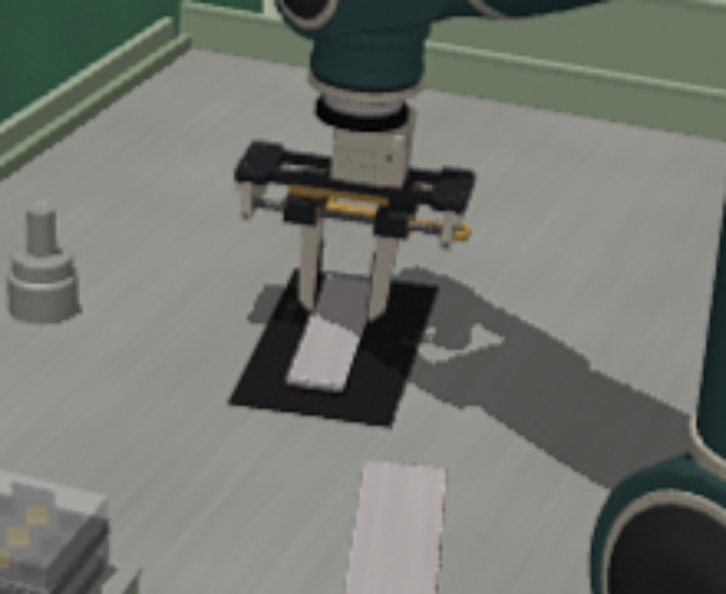

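>>> carry_out([
  [[0,0,0.0015,0],[0,0,0.0015,0],[0,0,0.001,0],[0,0,0,0]],
])

```text
clock: 11.3
tool_pos: [0.5166, -0.2768, 0.0257]
eef_rot: [0.005, 0.634, 0.773, 0.016]
force: [-0.8, 0.4, -0.6]
gripper_width: 0.473
```

>>> carry_out([
  [[0,0,0.001,0],[0,0,0.001,0],[0,0,0,0]],
])

```text
clock: 11.6
tool_pos: [0.5167, -0.2768, 0.0236]
eef_rot: [0.005, 0.634, 0.773, 0.016]
force: [-0.2, -0.0, -2.0]
gripper_width: 0.47
```

>>> carry_out([
  [[0,0,0.001,0],[0,0,0.0005,0],[0,0,0,0]],
])

```text
clock: 11.9
tool_pos: [0.5168, -0.2769, 0.0234]
eef_rot: [0.005, 0.634, 0.773, 0.016]
force: [-0.5, -0.9, -1.5]
gripper_width: 0.473
```

Run:
```python
from h import *
n='wrist'
s,P,R,h=pose(); print(P,np.degrees(h),R[:,2],s['force'],s['wrist_torque'],s['gripper_width'])
im=ctrl.grab_frame('side'); cv2.imwrite('pics/s11.png',cv2.resize(im[190:260,335:425,::-1],None,fx=8,fy=8))
```

```text
[ 0.51684759 -0.2768658   0.02341436] 101.33132506074188 [ 0.02904037  0.01828218 -0.99941104] [-0.45208404 -0.9124631  -1.4613901 ] [-0.12985696 -0.12921474  0.02485901] 0.4726111241038754
```

View pics/s11.png

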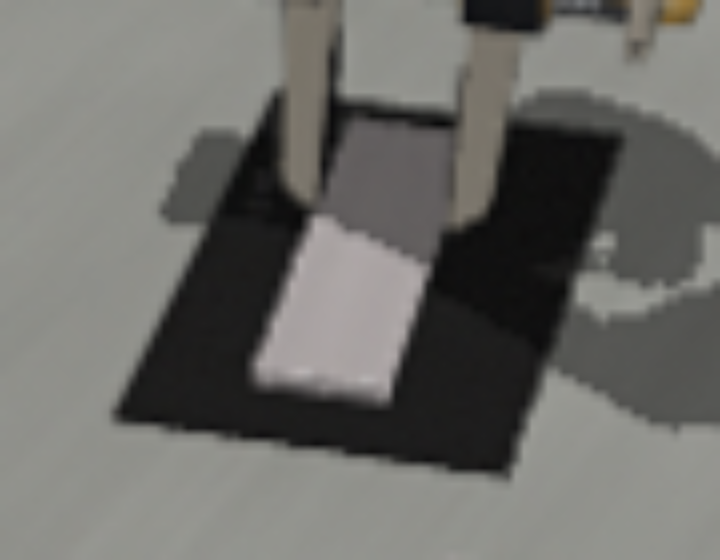

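>>> carry_out([
  [[0,0,0.0015,0],[0,0,0.0015,0],[0,0,0,0]],
])

```text
clock: 12.25
tool_pos: [0.5171, -0.277, 0.0235]
eef_rot: [0.005, 0.634, 0.773, 0.016]
force: [-0.7, 1.0, -2.5]
gripper_width: 0.475
```

Run:
```python
from h import *
s,P,R,h=pose(); print(P,R[:,2],s['force'],s['wrist_torque'],s['gripper_width'])
```

```text
[ 0.51709539 -0.27702147  0.02349724] [ 0.02889665  0.01792519 -0.99942167] [-0.70575522  0.95897793 -2.4713423 ] [-0.09996841 -0.12996647 -0.01699808] 0.4746867598509898
```

>>> carry_out([
  [[0,0,0.003,0]],
])

```text
clock: 12.35
tool_pos: [0.5175, -0.2773, 0.0228]
eef_rot: [0.006, 0.634, 0.773, 0.016]
force: [-23.8, 12.3, 55.5]
gripper_width: 0.471
```

>>> carry_out([
  [[0,0,0.002,0]],
])

```text
clock: 12.45
tool_pos: [0.5174, -0.2772, 0.0229]
eef_rot: [0.005, 0.634, 0.774, 0.016]
force: [-16.4, 10.7, 30.8]
gripper_width: 0.471
```

>>> carry_out([
  [[0,0,0,0],[0,0,0,0]],
])

```text
clock: 12.65
tool_pos: [0.5176, -0.2774, 0.0236]
eef_rot: [0.006, 0.634, 0.774, 0.016]
force: [1.0, 0.4, -1.7]
gripper_width: 0.475
```

>>> carry_out([
  [[0,0,0,0],[0,0,0,0],[0,0,0,0],[0,0,0,0],[0,0,0,0]],
], fingers=0.75)

```text
clock: 13.15
tool_pos: [0.5176, -0.2773, 0.0225]
eef_rot: [0.006, 0.634, 0.773, 0.016]
force: [1.4, 0.3, 1.3]
gripper_width: 0.748
```

Run:
```python
from h import *
s,P,R,h=pose(); print(P,np.degrees(h),s['force'],s['wrist_torque'],s['gripper_width'])
im=ctrl.grab_frame('wrist'); cv2.imwrite('pics/w12.png',im[:,:,::-1])
```

```text
[ 0.51760489 -0.27731328  0.02253554] 101.36837892988224 [1.42878596 0.32236488 1.2639706 ] [-0.00263583 -0.14662857  0.00499839] 0.7479453518329774
```

View pics/w12.png

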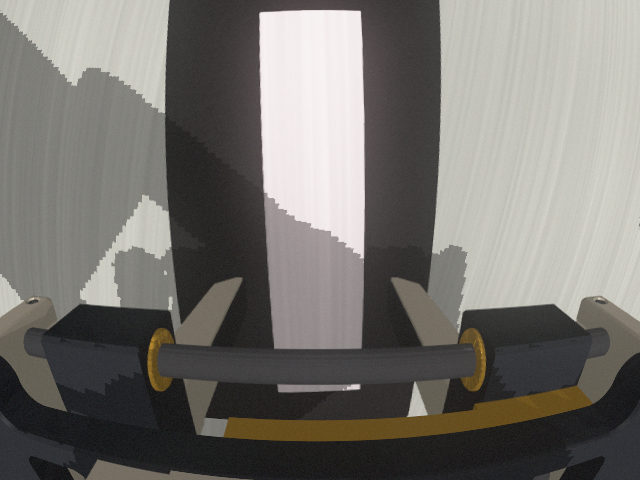

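Fingers (pads at cols ~240 and ~390) are clear of the strip (cols 262–363), which lies on the mat. I'll retract straight up.

>>> carry_out([
  [[0,0,-0.008,0],[0,0,-0.015,0],[0,0,-0.03,0],[0,0,-0.04,0],[0,0,-0.04,0],[-0.02,0,-0.04,0],[-0.03,0,-0.03,0],[-0.03,0,0,0],[0,0,0,0],[0,0,0,0]],
])

```text
clock: 14.2
tool_pos: [0.5263, -0.3611, 0.2457]
eef_rot: [0.01, 0.633, 0.774, 0.016]
force: [0.2, -0.7, -0.3]
gripper_width: 0.753
```

Run:
```python
from h import *
n='wrist'; s,P,R,h=pose(); p=ctrl.camera_params(n); print(P,s['force'])
im=ctrl.grab_frame(n); cv2.imwrite('pics/w13.png',im[:,:,::-1])
for nm,z in (('strip',.010),('mat',.004)):
    for d in ctrl.masks_of(n,nm)[:2]:
        r=rect(d['region'],p,n,z); print(nm,round(d['conf'],2),d['bbox'],r)
im=ctrl.grab_frame('side'); cv2.imwrite('pics/s13.png',im[:,:,::-1])
```

```text
[ 0.52630352 -0.36106336  0.24572363] [ 0.17079863 -0.67885295 -0.25975536]
strip 0.93 [291.1, 7.4, 339.2, 189.7] ((511.2333984375, -239.05331420898438), (45.58771514892578, 190.24058532714844), 12.748045921325684)
mat 0.93 [247.3, 0.4, 374.0, 215.4] ((506.8891906738281, -248.326416015625), (131.71424865722656, 233.52296447753906), 11.047232627868652)
```

View pics/w13.png

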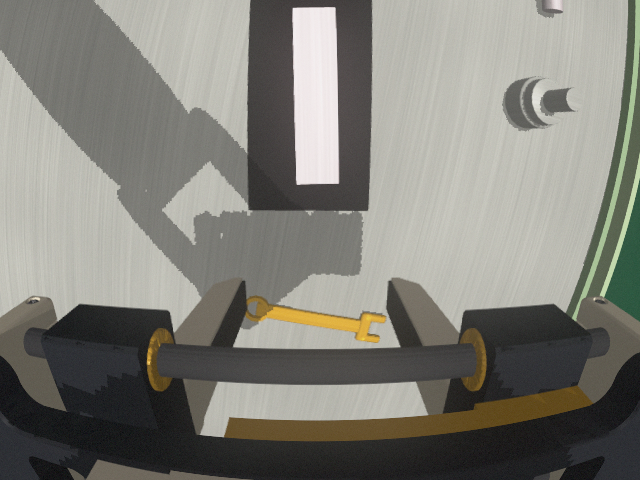

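View pics/s13.png

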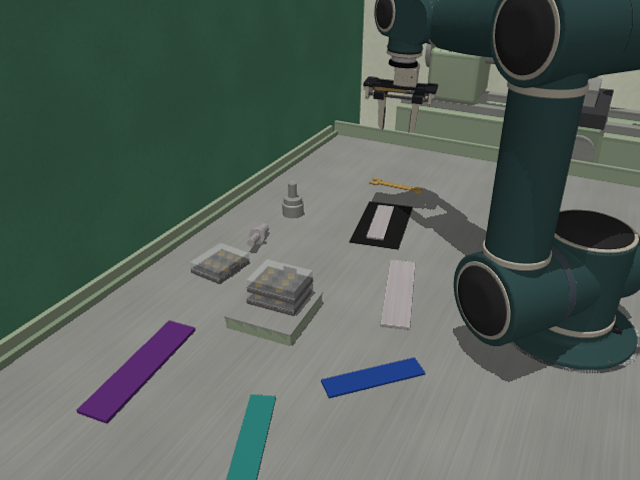

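```bash
python3 -c "
from workcell import ctrl
print(ctrl.hand_in())"
```

```text
the job is handed in; nothing more can be done
None
```

I drew the strip out through the gap, set it flat on the mat and handed the job in at about 14 s of the 50 s allowed. No verdict was reported.

- **Grasp and draw:** I gripped the strip by its edges about 55 mm from its outer end. Drawing it out took about 3 N at the wrist in the readings between moves. In the pictures taken after the draw, the two cases sat stacked on the shelf, and the robot did not go near them. I judged them by eye and did not measure how far they moved, but it looked like a few mm.
- **Strip on the mat:** The last wrist picture measured it at 190 × 46 mm, as expected for a strip lying flat. It lies about parallel to the mat, within 2°. Its centre is about 10 mm or less from the mat's centre, with all edges inside.
- **Other things:** The spare case, boring head, arbor and spanner stand where they were. The gripper is open and well clear.

Some things did not go exactly as planned:

- **Tool tilt:** The tool drifted to about 0.03 rad of tilt during the moves, and the moves available could not correct it.
- **Touch-down force:** Setting the strip down showed a brief push of about 60 N at the wrist (limit 120 N). I relaxed it to zero before opening the fingers.
- **Camera disagreement:** The top and wrist cameras disagreed by about 5 mm on the strip's position, so I used the wrist camera. The last picture cut off the far end of the mat, so I relied on an earlier measurement of it (about 247 mm long).

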